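# Three clicks on the glue press

### The job

With the flat scraper, lever up the hinged cover of the glue press at the slot in its right-hand side and tip it right over so that it stays open, then lay the scraper flat on the bench. Now swing the ratchet lever inside, away from you, by exactly three clicks past its free play, never as far as a fourth, and finish holding the lever there between the third and fourth click: it is sprung and flies back if let go. Leave the other things on the bench where they are.

Things in the scene. Friction and masses are not known exactly. Their poses are not given: they have to be found in the camera images.
- press: green glue press fixed to the bench: case 260 (x) x 220 (y) x 60 mm high, walls 8 mm, inner floor 4 mm up, flat plywood cover on top. Origin: centre of the case's underside; x points away from the robot, y left, z up; turned by up to 0.3 rad. Beyond the far wall a clamping bed with a wooden blank reaches x = 240 mm, 55 mm high; its rubber pad moves with the lever.
- slot (a point): pry slot: notch in the top of the case's right-hand (-y) wall, 60 mm long (press x), 10 mm high (50 to 60 mm above the bench, right under the cover), through the 8 mm wall. Point: slot's middle on the wall's outer face, 55 mm up; axes as press. A blade enters along press +y, free for 45 mm from the outer face; fingers do not fit.
- cover_angle (a joint): cover's opening, rad: 0 shut, 1.95 at its open stop, leaning out past upright. Hinged along the top of the case's left-hand (+y) wall, so its right-hand edge rises. Let go below about 1.4 it falls shut, above about 1.75 it falls open to the stop, between them it stays. Lifting it at the free edge takes about 1 N.
- cover: plywood cover, 260 x 220 x 6 mm, 0.15 kg. Origin: middle of the hinge line on the cover's underside, 60 mm above the bench and 110 mm to +y of the press's origin. The panel reaches 220 mm along its own -y; shut, its axes are those of the press and its free edge is flush with the slotted wall's outer face.
- scraper: loose flat scraper, 0.08 to 0.14 kg: wooden handle 24 mm wide, 22 mm thick, x = -60 to +50 mm; in line with it a steel blade 36 mm wide, 2.5 mm thick, to its tip at x = 135 mm, mid-plane 11 mm above the underside. Origin: handle's underside (on the bench when flat), 5 mm ahead of the handle's middle; x along the blade, z up. Centre of mass about 20 mm ahead of the origin.
- lever_angle (a joint): ratchet lever's angle q, rad: 0 at its near stop (start), anticlockwise from above, 1.5 at the far stop. The knob lies from the pivot in direction (sin(q-0.75), -cos(q-0.75)) of press x, y, so it moves away from the robot. A return spring pushes it back to 0 from anywhere, with 6.5 N at the knob at the start, 10 N at the far end. Free play 0.15 to 0.40 rad, then 5 clicks 0.26 rad apart.
- lever: flat steel ratchet lever under the cover, 16 mm wide, top 22 mm above the bench. Origin on its upright pivot axis, at (0, 55 mm) of the press's x, y; x towards the knob. Feel: from 0.09 rad before each click the push at the knob rises by some 4 N, at the click (tooth's crest) it drops, to some 4 N below the plain spring force, which is back 0.09 rad after it.
- lever_knob (a point): top centre of the lever's knob, an upright round black post 18 mm in diameter, 100 mm from the pivot, from the arm's top (22 mm above the bench) up to 56 mm. x points along the lever, outwards (turns with it), z up. Nothing else stands within 25 mm of it above the arm; the case's walls are at least 45 mm from its centre.
- tooth_plate: toothed plate under the lever on the same pivot; still during the job, but set differently each time. Origin on the pivot axis; x points horizontally along its first tooth. Teeth: 5 radial ridges at 0, 0.26, 0.52, 0.78, 1.04 rad from x, anticlockwise from above. The lever's x is over the first, second, third, fourth tooth at the first, second, third, fourth click.
- tape: bystander: roll of masking tape lying flat, 96 mm across, 25 mm high; origin at its underside
- screwdriver: bystander: screwdriver lying on the bench (round shank, no flat blade: not the scraper); origin at its underside
- glue: bystander: white glue bottle, 64 mm across, 170 mm tall; origin at its underside
- mallet: bystander: wooden mallet lying down, head 70 x 130 x 90 mm; origin at its underside
- muffs: bystander: ear muffs lying down; origin at its underside
- sanding_block: bystander: cork sanding block 110 x 60 x 35 mm; origin at its underside
- leg_blank: bystander: pale wooden chair-leg blank, about 315 mm long, 34 mm thick; origin at its underside

How it is judged:
On the way, in this order (a step that is already met when the one before it is completed fails the run):
1. the cover is levered up at least 0.25 rad by the scraper, which carries it without the fingers touching it (value of joint cover_angle above 0.25 rad and contact force between scraper and cover above 0.1 N and contact force between the fingers and cover below 0.1 N), for 0.1 s.
2. the cover stands open and the scraper lies on the bench, let go (value of joint cover_angle above 1.6 rad and height (world z) of scraper below 0.012 m and angle between scraper's own z axis and vertical below 0.2 rad and contact force between the fingers and scraper below 0.1 N), for 0.2 s.
3. the lever is held between the third and fourth click (angle between the x axis of lever_knob and the x axis of tooth_plate, either way round between 0.56 and 0.75 rad and contact force between the fingers and lever above 1 N), for 0.3 s.
At the end, for the whole second after the job is handed in: Still holding: the fingers press on the lever with more than 1 N and keep it at rest between the third and the fourth click (from 0.04 rad past the third crest to 0.03 rad short of the fourth), the cover stands open (more than 1.6 rad), and the scraper lies flat on the bench, untouched (all of step 2 and all of step 3 and velocity of joint lever_angle between -0.08 and 0.08 rad/s); the arm keeps its last pose, push and grip.
It fails at once if the lever goes past the fourth click (angle between the x axis of lever_knob and the x axis of tooth_plate, either way round above 0.8 rad).
It fails at once if one of the other things on the bench is moved by more than 30 mm (distance of any of tape, screwdriver, glue, mallet, muffs, sanding_block, leg_blank from where it was at the start of the episode above 0.03 m).
It also fails if it takes over 72 s, if anything falls off the work surface, if the arm or the gripper's body presses on something with over 40 N, if the wrist force passes 120 N, or if a joint passes its speed limit or range.

### The arm

A 6-joint arm with a two-finger parallel gripper is mounted at the origin on the work surface. World frame = base frame: x ahead of the robot, y to its left, z up, the work surface at z = 0. Lengths are in m, angles in rad, forces in N, time in s.
With the tool pointing down it reaches from about 0.35 to 0.775 m from the base axis. Payload 5.5 kg.
Tool frame: the origin (TCP) lies at the very end of the fingers, on their centre line; the grasp point (between the pads) lies 19 mm behind it; z points along the fingers, y is the line along which they close (so a half turn about z gives the same grasp; the last joint's range is limited). The gripper opens to 85 mm and grips with 20 to 120 N. Pads are 22 mm wide; open, the fingers measure 114 mm over their backs; the gripper's body (76 mm by 85 mm) begins 54 mm behind the grasp point. The pads swing forward as they close: fully open they stand 13 mm farther back than shut.
Start: joints at [1.165, 0.313, 0.046, 1.304, 0, 1.431], TCP at [0.151, 0.555, 0.231] pointing down, gripper open.
Joint ranges: [-2.76, 2.76], [-0.86, 1.69], [-1.03, 1.26], [-2.2, 2.34], [-1.47, 1.5], [-3.14, 3.14]. Speed limits (rad/s): [2.57, 2.57, 3.14, 3.14, 3.14, 3.14].

### API

Orientations are given as a unit quaternion [w, x, y, z].
In Python, from workcell import env, viewer, nets gives the robot as it stands. The module is installed in compiled form; this text tells all that it offers.
- The arm moves only by the tool step_hand, called after ">>>" as a command line: name --argument value ..., lists and objects as JSON in quotes. Schema: {"type":"object","properties":{"moves":{"type":"object","properties":{"steps":{"type":"array","items":{"type":"array","items":{"type":"number"},"minItems":6,"maxItems":6},"minItems":1,"maxItems":8}},"additionalProperties":false,"required":["steps"]},"jaw":{"type":"number"},"force":{"type":"number"},"only":{"type":"string"},"quiet":{"type":"boolean"},"lines":{"type":"string"}},"required":["moves"],"additionalProperties":false}. moves is an object whose key "steps" holds a list of rows, 1 to 8 of them, each of 6 numbers: dx, dy, dz in normalised numbers (1 is 0.8 m), then a rotation vector rx, ry, rz in normalised numbers (1 is pi rad); each row is the pose to reach, as a shift and turn from the pose commanded when the call began, along the tool's axes at that moment; what a row does not reach only later rows make up. A row lasts 1/8 s, in which the tool goes at most 0.0625 m and 0.188 rad, less where a joint would pass 70% of its speed; a pose out of reach is approached as far as the arm can. jaw is the finger opening in m, set as the call begins (left out keeps the last). The fingers move at their own pace and stop on an object; force is the grip in N (left out, the last holds). Time passes only in rows, so rows that do not move let the fingers close. The tool returns the time, the measured TCP pose, the force, the opening and the grip force at its end. only (a regular expression) keeps the lines of the reply that match it, lines (a string "A,B") keeps lines A to B, and quiet returns only ok. Shift and turn numbers lie between -1 and 1, and a call with a number outside is refused. Input that does not fit is refused with a message, and nothing moves.
- env.get_state(): the state, without advancing time (a new reading comes with each control period).
- viewer.read_camera(name): name is "scene" or "top"; returns a dict with "image" (480x640x3 uint8, red, green, blue), "K" (3x3 intrinsics, pixels), "R" (3x3) and "t" (3): a world point X has camera coordinates R X + t. Camera axes: x right, y down, z forward; pixel columns grow to the right and rows downward; lengths in m; the calibration is good to about 2 mm. A picture is of the moment at which its call begins. There is no depth.
- env.hand_in(): hands the job in; it is judged then, once.
Trained networks look in a picture, given as the dict that the camera call returned (one of the last four; its "shot" number tells which), for a name from the list of things; names that differ only in an ending like _2 or _b are one class to them, and where a whole thing is asked for, a point or a joint stands for the part that bears it (a point fixed in the world has none). Each returns a list of dicts, best first, with "confidence" (0 to 1); they miss things now and then, are a little off and sometimes report something else, mostly with a low value. They report only what shows in the picture. A call takes as long as a camera call.
- nets.outline_of(label, picture): "region" (480x640 bool, what is visible of it) and "box" ([left, top, right, bottom] in pixels, round what is visible of it).
The state is a dict: "clock": time; "joint_pos": joint angles; "qvel": joint speeds; "tau": joint torques, N m; "tcp_pos": TCP position; "orientation": TCP orientation; "wrist_force": force on the tool from outside, world axes, zero at the start; "ft_torque": the same for the moment, N m; "finger_gap": finger opening in m; "grip_force": force on a finger pad.
Only numpy, scipy, OpenCV 4.12 (cv2) and the standard library are available. Lean on these libraries where they do the work, as an engineer would, in place of code of your own. Each camera call takes 0.05 s, during which the arm holds its last target. There are 200 camera calls.

## Working session

There is one attempt and no reset: what is moved stays moved. The work goes in short steps, Python scripts to look and compute and a tool call to move; the robot and the scene stay as the last step left them, time stands still between calls to the robot, and variables do not carry over. Pictures are saved under pics/ and viewed, at most 10 in all, crops included, and the job is handed in when it is done.

```bash
mkdir -p pics
```

Create h.py:
```python
import numpy as np, cv2
from workcell import env, viewer, nets
def cam(n): return viewer.read_camera(n)
def save(p,name): cv2.imwrite('pics/'+name,p['image'][:,:,::-1])
def ray_z(p,uv,z):
    K,R,t=map(np.array,(p['K'],p['R'],p['t'])); c=-R.T@t
    d=R.T@np.linalg.inv(K)@np.array([uv[0],uv[1],1.]); return c+d*(z-c[2])/d[2]
def proj(p,X):
    x=np.array(p['R'])@np.array(X)+np.array(p['t']); x=np.array(p['K'])@x; return x[:2]/x[2]
```

Run:
```python
from h import *
for n in ('scene','top'):
    p=cam(n); save(p,n+'1.png'); print(n,-np.array(p['R']).T@p['t'])
    for l in ('press','cover','scraper','tape','screwdriver','glue','mallet','muffs','sanding_block','leg_blank'):
        for o in nets.outline_of(l,p)[:2]:
            m=o['region'].astype(np.uint8); c=cv2.minAreaRect(np.argwhere(m)[:,::-1].astype(np.float32))
            print(l,round(o['confidence'],2),o['box'],np.round(cv2.boxPoints(c)).tolist(), np.round(ray_z(p,c[0],0.011),3))
print(env.get_state())
```

```text
scene [ 1.29688859 -0.08268361  1.11027135]
press 0.72 [284.7, 195.7, 371.8, 315.6] [[278.0, 311.0], [289.0, 194.0], [369.0, 203.0], [358.0, 319.0]] [0.543 0.017 0.011]
cover 0.82 [284.6, 195.8, 364.0, 272.4] [[281.0, 264.0], [289.0, 194.0], [367.0, 202.0], [360.0, 273.0]] [0.457 0.029 0.011]
scraper 0.75 [201.9, 249.9, 265.8, 268.9] [[200.0, 258.0], [202.0, 248.0], [266.0, 259.0], [264.0, 269.0]] [ 0.522 -0.252  0.011]
tape 0.73 [231.5, 196.8, 264.9, 228.0] [[234.0, 199.0], [264.0, 199.0], [264.0, 225.0], [234.0, 225.0]] [ 0.346 -0.202  0.011]
screwdriver 0.92 [189.2, 301.8, 253.0, 320.6] [[186.0, 311.0], [253.0, 299.0], [255.0, 308.0], [188.0, 320.0]] [ 0.689 -0.283  0.011]
screwdriver 0.66 [385.8, 162.4, 449.7, 218.8] [[380.0, 210.0], [444.0, 161.0], [452.0, 171.0], [388.0, 220.0]] [0.307 0.354 0.011]
glue 0.76 [144.4, 277.6, 174.7, 320.2] [[132.0, 285.0], [156.0, 272.0], [180.0, 315.0], [156.0, 328.0]] [ 0.642 -0.462  0.011]
glue 0.18 [188.7, 299.8, 248.9, 321.9] [[186.0, 311.0], [250.0, 297.0], [252.0, 307.0], [188.0, 321.0]] [ 0.688 -0.288  0.011]
mallet 0.91 [106.1, 187.5, 168
[... 2045 characters left out ...]
.361 0.011]
{'clock': 1.1, 'joint_pos': array([1.16536883e+00, 3.13194131e-01, 4.60813532e-02, 1.30358869e+00,
       1.10964625e-05, 1.43116344e+00]), 'qvel': array([-0.00057034, -0.00045599, -0.00086787,  0.00026165, -0.00129925,
        0.00138848]), 'tau': array([-5.91949974e-04, -4.80480623e+01,  2.98817414e+01,  4.89653594e-04,
       -1.16842502e-04,  1.86521953e-05]), 'tcp_pos': array([0.15107776, 0.55483608, 0.23131889]), 'orientation': array([7.42253354e-06, 1.32506450e-01, 9.91182142e-01, 4.71704245e-05]), 'wrist_force': array([ 0.36022362,  0.17290948, -0.04669757]), 'ft_torque': array([ 0.00944226,  0.03444892, -0.02256488]), 'grip_force': 0.0, 'finger_gap': 0.08554657628084182}
```

```bash
python3 -c "
import cv2
i=cv2.imread('pics/top1.png');cv2.imwrite('pics/t1c.png',cv2.resize(i[130:350,230:500],None,fx=2.9,fy=2.7))
i=cv2.imread('pics/scene1.png');cv2.imwrite('pics/s1c.png',cv2.resize(i[160:340,130:400],None,fx=2.9,fy=2.9))
"
```

```text
(no output)
```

View pics/t1c.png

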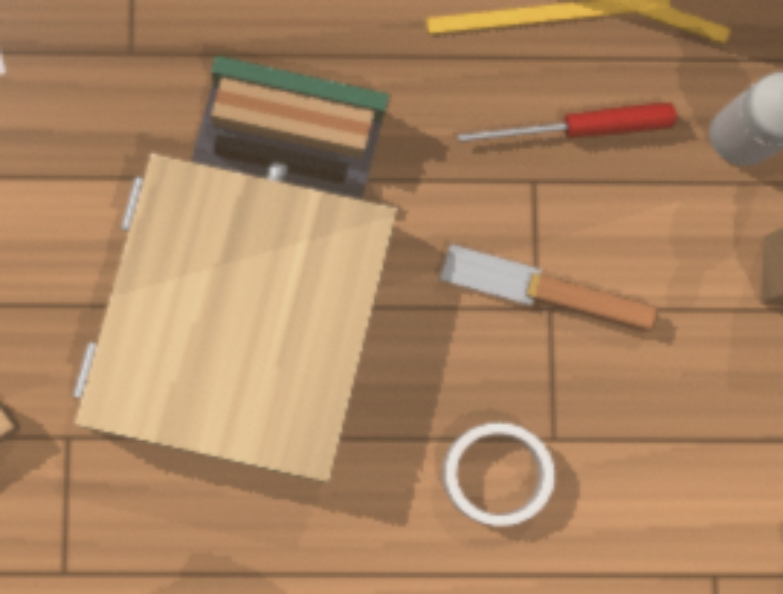

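View pics/s1c.png

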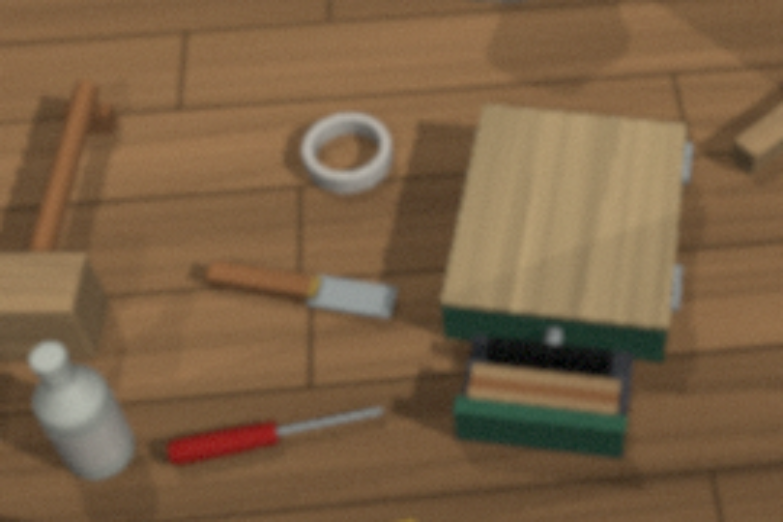

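The top crop shows the cover's corners at (150,155), (397,208), (330,480) and (77,425). The scraper's tip is at about (447,265) and its handle end at (655,318), so it already points nearly along press +y. The scene crop agrees. The slotted wall can't be seen from either camera.

Add to h.py:
```python
from scipy.optimize import least_squares
from scipy.spatial.transform import Rotation as Ro
def rz(a): return np.array([[np.cos(a),-np.sin(a)],[np.sin(a),np.cos(a)]])
def tool(): 
    s=env.get_state(); q=s['orientation']; return s,Ro.from_quat([q[1],q[2],q[3],q[0]])
def delta(target,yaw_y=None):
    "target TCP world, direction angle of tool y (world, half-turn free), tool pointing down -> tool-axis shift and rotvec"
    s,R=tool(); d=R.inv().apply(np.array(target)-s['tcp_pos'])
    out=[]
    if yaw_y is not None:
        for k in (0,np.pi):
            y=np.array([np.cos(yaw_y+k),np.sin(yaw_y+k),0]); z=np.array([0,0,-1.]); x=np.cross(y,z)
            T=Ro.from_matrix(np.array([x,y,z]).T); out.append(np.round((R.inv()*T).as_rotvec(),4))
        out.sort(key=np.linalg.norm)
    return np.round(d,4),out
```

Create fit.py:
```python
from h import *
def fit():
    P={n:cam(n) for n in ('scene','top')}
    # press/cover: 4 corners of the cover from outline, both views
    def corners(l,p):
        m=nets.outline_of(l,p)[0]['region'].astype(np.uint8)
        c=max(cv2.findContours(m,0,2)[0],key=cv2.contourArea); return c[:,0].astype(float)
    res={}
    for l,z,W,o in (('cover',.066,(.26,.22),0),('scraper',.011,None,0)):
        C={n:corners(l,P[n]) for n in P}; res[l]=C
    def rect(c): 
        return cv2.boxPoints(cv2.minAreaRect(c.astype(np.float32)))
    for n in P:
        w=np.array([ray_z(P[n],u,.066)[:2] for u in res['cover'][n]]); r=cv2.minAreaRect(w.astype(np.float32)); print('cover',n,r)
        w=np.array([ray_z(P[n],u,.014)[:2] for u in res['scraper'][n]]); r=cv2.minAreaRect(w.astype(np.float32)); print('scr',n,r, np.round(cv2.boxPoints(r),3).tolist())
fit()
p=cam('top')
for u in ((150,155),(397,208),(330,480),(77,425)): print('corner',ray_z(p,(230+u[0]/2.9,130+u[1]/2.7),.066))
for u in ((447,265),(655,318),(538,287)): print('scr',ray_z(p,(230+u[0]/2.9,130+u[1]/2.7),.014))
p=cam('scene')
for u in ((484,107),(686,124),(664,330),(445,305)): print('corner',ray_z(p,(130+u[0]/2.9,160+u[1]/2.9),.066))
for u in ((392,302),(208,273),(314,290)): print('scr',ray_z(p,(130+u[0]/2.9,160+u[1]/2.9),.014))
```

```bash
python3 fit.py
```

```text
cover scene ((0.492142915725708, 0.027387216687202454), (0.22072575986385345, 0.26373913884162903), 76.826171875)
scr scene ((0.5241659283638, -0.2522929310798645), (0.19565345346927643, 0.037568122148513794), 72.68630981445312) [[0.47699999809265137, -0.3400000035762787], [0.5130000114440918, -0.35100001096725464], [0.5709999799728394, -0.164000004529953], [0.5350000262260437, -0.15299999713897705]]
cover top ((0.49296021461486816, 0.02883973717689514), (0.22384889423847198, 0.2621956169605255), 76.1995620727539)
scr top ((0.5255709886550903, -0.25193434953689575), (0.1951165497303009, 0.03696027770638466), 74.26211547851562) [[0.48100000619888306, -0.3409999907016754], [0.5170000195503235, -0.35100001096725464], [0.5699999928474426, -0.16300000250339508], [0.5339999794960022, -0.15299999713897705]]
corner [0.64228099 0.10529013 0.066     ]
corner [ 0.59385016 -0.10934648  0.066     ]
corner [ 0.3431556  -0.05105454  0.066     ]
corner [0.39114668 0.16172013 0.066     ]
scr [ 0.54944099 -0.15990565  0.014     ]
scr [ 0.49918159 -0.34664019  0.014     ]
scr [ 0.52857612 -0.24177193  0.014     ]
corner [ 0.34625363 -0.04595367  0.066     ]
corner [0.39231874 0.16736264 0.066     ]
corner [0.64761658 0.10256066 0.066     ]
corner [ 0.59824261 -0.10254821  0.066     ]
scr [ 0.55441639 -0.1566221   0.014     ]
scr [ 0.49956174 -0.34335597  0.014     ]
scr [ 0.53173501 -0.23506657  0.014     ]
```

Run:
```python
from h import *
print(delta((.48,.15,.2),np.radians(-16.3)));print(delta((.513,-.293,.12),np.radians(-16.3)))
```

```text
(array([-0.4237, -0.3042,  0.0313]), [array([ 1.0000e-04,  1.0000e-04, -1.5521e+00]), array([ 1.0000e-04, -1.0000e-04,  1.5895e+00])])
(array([-0.5719, -0.723 ,  0.1112]), [array([ 1.0000e-04,  1.0000e-04, -1.5521e+00]), array([ 1.0000e-04, -1.0000e-04,  1.5895e+00])])
```

The rows are not in the units I measure in: shifts go in shares of 0.8 m and turns go in shares of pi rad. I convert before sending: -0.424 m / 0.8 = -0.53, -0.304 m / 0.8 = -0.38, 1 rad / 3.1416 = 0.3183.

>>> step_hand --moves '{"steps": [[-0.53,-0.38,0.0388,0,0,0.2546],[-0.53,-0.38,0.0388,0,0,0.2546],[-0.53,-0.38,0.0388,0,0,0.2546],[-0.53,-0.38,0.0388,0,0,0.2546],[-0.53,-0.38,0.0388,0,0,0.2546],[-0.53,-0.38,0.0388,0,0,0.2546],[-0.53,-0.38,0.0388,0,0,0.2865],[-0.53,-0.38,0.0388,0,0,0.3183]]}' --jaw 0.06 --force 60

```text
clock: 2.5
tcp_pos: [0.4672, 0.1659, 0.2019]
orientation: [0.0, 0.593, 0.805, 0.0]
wrist_force: [0.4, 0.9, 0.8]
finger_gap: 0.0602
grip_force: 0.0
```

Run:
```python
from h import *
print(env.get_state()['joint_pos'],delta((.513,-.293,.12),np.radians(-16.3)))
```

```text
[ 1.78987230e-01  1.71078964e-01 -2.12213394e-01  1.18642635e+00
  3.11983298e-04  1.44821930e+00] (array([-0.4518, -0.0927,  0.0817]), [array([ 1.000e-03, -5.000e-04,  5.861e-01]), array([ 7.0000e-04,  1.3000e-03, -2.5555e+00])])
```

Scaled: -0.452 m / 0.8 = -0.565, -0.093 m / 0.8 = -0.1163, 0.586 rad / 3.1416 = 0.1865.

>>> step_hand --moves '{"steps": [[-0.565,-0.1163,0.0625,0,0,0.1865],[-0.565,-0.1163,0.0625,0,0,0.1865],[-0.565,-0.1163,0.0625,0,0,0.1865],[-0.565,-0.1163,0.0625,0,0,0.1865],[-0.565,-0.1163,0.0625,0,0,0.1865],[-0.565,-0.1163,0.1025,0,0,0.1865],[-0.565,-0.1163,0.1025,0,0,0.1865],[-0.565,-0.1163,0.1025,0,0,0.1865]]}'

```text
clock: 3.5
tcp_pos: [0.5127, -0.2944, 0.1184]
orientation: [-0.0, 0.8, 0.6, -0.0]
wrist_force: [0.1, 0.1, 1.5]
finger_gap: 0.0602
grip_force: 0.0
```

Run:
```python
from h import *
print(env.get_state()['joint_pos'],delta((.513,-.293,.004),np.radians(-16.3)))
```

```text
[-6.56939479e-01  3.99354518e-01 -1.11844951e-01  1.06002243e+00
 -1.68252828e-04  1.19760575e+00] (array([ 0.0015, -0.    ,  0.1144]), [array([-0.0005,  0.    ,  0.0007]), array([-0.0000e+00, -7.0000e-04, -3.1409e+00])])
```

Scaled: 0.112 m / 0.8 = 0.14, 0.1 m / 0.8 = 0.125.

>>> step_hand --moves '{"steps": [[0.0019,0,0.0688,0,0,0],[0.0019,0,0.125,0,0,0],[0.0019,0,0.14,0,0,0],[0.0019,0,0.14,0,0,0]]}'

```text
clock: 4.0
tcp_pos: [0.5134, -0.2897, 0.0076]
orientation: [-0.0, 0.799, 0.601, -0.0]
wrist_force: [0.3, -0.4, 0.2]
finger_gap: 0.0599
grip_force: 0.0
```

>>> step_hand --moves '{"steps": [[0,0,0,0,0,0],[0,0,0,0,0,0],[0,0,0,0,0,0],[0,0,0,0,0,0]]}' --jaw 0 --force 80

```text
clock: 4.5
tcp_pos: [0.5149, -0.2908, 0.01]
orientation: [0.002, 0.799, 0.601, 0.001]
wrist_force: [-1.1, 0.7, 6.1]
finger_gap: 0.0218
grip_force: 79.6
```

>>> step_hand --moves '{"steps": [[0,0,-0.0625,0,0,0],[0,0,-0.125,0,0,0],[0,0,-0.125,0,0,0]]}'

```text
clock: 4.88
tcp_pos: [0.5166, -0.2922, 0.1134]
orientation: [0.005, 0.799, 0.601, 0.001]
wrist_force: [0.1, -0.7, -0.9]
finger_gap: 0.0221
grip_force: 79.0
```

Run:
```python
from h import *
p=cam('scene'); save(p,'s2.png'); q=cam('top')
s,R=tool(); print(s['tcp_pos'],s['finger_gap'])
for P in (p,q):
    m=nets.outline_of('scraper',P)[0]; print(m['confidence'],np.array(m['box']))
    w=np.array([ray_z(P,u,s['tcp_pos'][2]+.006)[:2] for u in np.argwhere(m['region'])[:,::-1]],np.float32)
    r=cv2.minAreaRect(w);print(r,cv2.boxPoints(r).round(3).tolist())
```

```text
[ 0.51393663 -0.29020222  0.10863633] 0.021820107844149273
0.97 [192.3 229.9 260.  248.7]
((0.525850772857666, -0.2540055811405182), (0.19855056703090668, 0.041240472346544266), 73.45551300048828) [[0.4779999852180481, -0.34299999475479126], [0.5170000195503235, -0.35499998927116394], [0.5740000009536743, -0.16500000655651093], [0.5339999794960022, -0.15299999713897705]]
0.65 [387.8 212.9 441.7 238.7]
((0.5332678556442261, -0.22364747524261475), (0.1363326907157898, 0.03941846266388893), 73.4603042602539) [[0.4950000047683716, -0.28299999237060547], [0.5329999923706055, -0.29499998688697815], [0.5720000267028809, -0.164000004529953], [0.5339999794960022, -0.15299999713897705]]
```

Run:
```python
from h import *
print(delta((.4267,-.2462,.0535),np.radians(-13.4)))
```

```text
(array([ 0.0175, -0.0945,  0.0532]), [array([-0.0019, -0.0008, -0.0471]), array([-1.3000e-03,  3.0000e-03,  3.0945e+00])])
```

Scaled: -0.0945 m / 0.8 = -0.1181, 0.053 m / 0.8 = 0.0663, -0.053 rad / 3.1416 = -0.0169.

>>> step_hand --moves '{"steps": [[0.0219,-0.1181,0,0,0,-0.0169],[0.0219,-0.1181,0,0,0,-0.0169],[0.0219,-0.1181,0.0375,0,0,-0.0169],[0.0219,-0.1181,0.0663,0,0,-0.0169],[0.0219,-0.1181,0.0663,0,0,-0.0169],[0.0219,-0.1181,0.0663,0,0,-0.0169]]}'

```text
clock: 5.82
tcp_pos: [0.4274, -0.2468, 0.0545]
orientation: [-0.001, 0.783, 0.622, -0.0]
wrist_force: [-0.6, -0.3, -1.2]
finger_gap: 0.0217
grip_force: 79.1
```

Create tip.py:
```python
from h import *
P=[cam('scene'),cam('top')]; s,R=tool(); print(s['tcp_pos'])
th=np.radians(76.5); a=np.array([np.cos(th),np.sin(th)])
for i,n in enumerate(P):
    m=nets.outline_of('scraper',n)[0]; uv=np.argwhere(m['region'])[:,::-1]
    for z in (.045,.055,.065):
        w=np.array([ray_z(n,u,z)[:2] for u in uv],np.float32); t=w@a
        k=w[(t>t.max()-.03)]; l=k@np.array([-a[1],a[0]])
        r=cv2.minAreaRect(w)
        print(i,z,'tip along',(t.max()-s['tcp_pos'][:2]@a).round(4),'lat',((l.max()+l.min())/2-s['tcp_pos'][:2]@np.array([-a[1],a[0]])).round(4),'wid',np.ptp(l).round(3),r[2])
save(P[0],'s3.png')
import cv2 as c
c.imwrite('pics/s3c.png',c.resize(P[0]['image'][180:320,180:380,::-1],None,fx=4,fy=4,interpolation=c.INTER_CUBIC))
```

```bash
python3 tip.py
```

```text
[ 0.42811107 -0.24730799  0.05523741]
0 0.045 tip along 0.135 lat 0.0114 wid 0.034 76.2945327758789
0 0.055 tip along 0.1371 lat 0.0038 wid 0.033 76.29447937011719
0 0.065 tip along 0.1392 lat -0.0039 wid 0.033 76.29449462890625
1 0.045 tip along 0.1371 lat 0.0008 wid 0.036 79.06137084960938
1 0.055 tip along 0.1379 lat 0.002 wid 0.036 79.06137084960938
1 0.065 tip along 0.1388 lat 0.0032 wid 0.036 79.06137084960938
```

View pics/s3c.png

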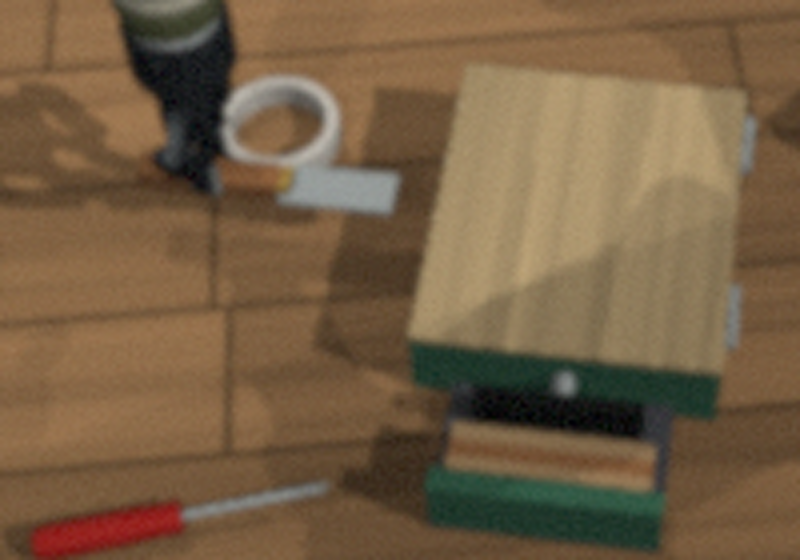

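Scaled: 0.046 m / 0.8 = 0.0575, 0.03 m / 0.8 = 0.0375.

>>> step_hand --moves '{"steps": [[0.025,0,0.0019,0,0,0],[0.0375,0,0.0019,0,0,0],[0.045,0,0.0019,0,0,0],[0.0525,0,0.0019,0,0,0],[0.0575,0,0.0019,0,0,0],[0.0575,0,0.0019,0,0,0]]}'

```text
clock: 6.78
tcp_pos: [0.438, -0.2019, 0.0531]
orientation: [-0.0, 0.783, 0.622, 0.0]
wrist_force: [-0.2, -0.4, -0.9]
finger_gap: 0.0216
grip_force: 79.1
```

Scaled: 0.025 m / 0.8 = 0.0313, 0.016 m / 0.8 = 0.02.

>>> step_hand --moves '{"steps": [[0.01,0,0,0,0,0],[0.02,0,0,0,0,0],[0.0313,0,0,0,0,0],[0.0313,0,0,0,0,0]]}'

```text
clock: 7.28
tcp_pos: [0.4436, -0.1769, 0.0531]
orientation: [-0.0, 0.783, 0.623, -0.0]
wrist_force: [0.3, 0.6, -0.8]
finger_gap: 0.0217
grip_force: 79.1
```

>>> step_hand --moves '{"steps": [[0,0,-0.0063,0,0,0],[0,0,-0.0125,0,0,0],[0,0,-0.0188,0,0,0],[0,0,-0.0188,0,0,0]]}'

```text
clock: 7.78
tcp_pos: [0.4439, -0.1782, 0.0687]
orientation: [0.001, 0.783, 0.622, 0.0]
wrist_force: [0.6, 1.2, -1.7]
finger_gap: 0.0221
grip_force: 79.0
```

Run:
```python
from h import *
p=cam('scene'); cv2.imwrite('pics/s4c.png',cv2.resize(p['image'][150:330,180:400,::-1],None,fx=3.3,fy=3.3,interpolation=2))
```

```text
(no output)
```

View pics/s4c.png

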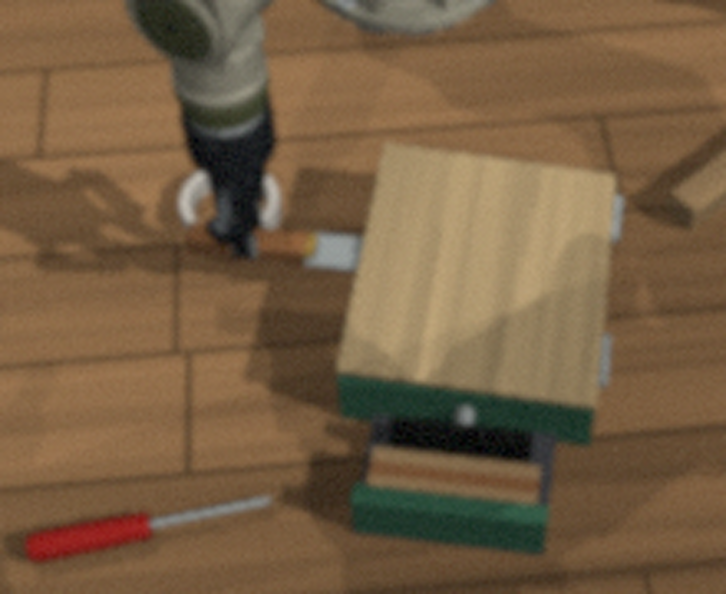

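The blade is under the cover at about (345,250) in the crop, and the load has gone up by about 0.9 N. Next I follow the cover's arc.

Scaled: -0.068 m / 0.8 = -0.085, -0.051 m / 0.8 = -0.0638.

>>> step_hand --moves '{"steps": [[0.005,0,-0.0306,0,0,0],[0.0138,0,-0.0638,0,0,0],[0.0225,0,-0.085,0,0,0],[0.0225,0,-0.085,0,0,0],[0.0225,0,-0.085,0,0,0]]}'

```text
clock: 8.45
tcp_pos: [0.4475, -0.1604, 0.1355]
orientation: [-0.0, 0.783, 0.622, -0.0]
wrist_force: [0.2, -0.8, -1.0]
finger_gap: 0.0217
grip_force: 79.0
```

>>> step_hand --moves '{"steps": [[0.0175,0,-0.03,0,0,0],[0.0388,0,-0.0563,0,0,0],[0.065,0,-0.08,0,0,0],[0.0925,0,-0.1,0,0,0],[0.1238,0,-0.1138,0,0,0],[0.1238,0,-0.1138,0,0,0]]}'

```text
clock: 9.2
tcp_pos: [0.4703, -0.063, 0.2269]
orientation: [-0.0, 0.782, 0.623, 0.0]
wrist_force: [0.1, -1.4, -1.1]
finger_gap: 0.022
grip_force: 79.1
```

Run:
```python
from h import *
p=cam('scene'); cv2.imwrite('pics/s5c.png',cv2.resize(p['image'][90:330,180:400,::-1],None,fx=2.5,fy=2.5,interpolation=2))
```

```text
(no output)
```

View pics/s5c.png

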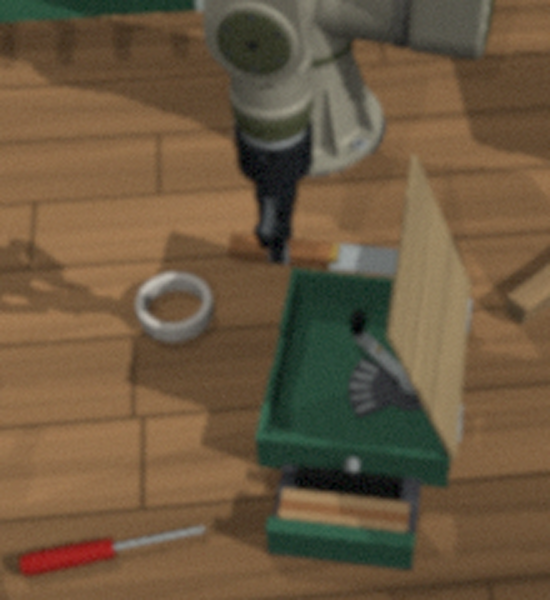

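The cover stands at roughly 1.2 rad, held by the blade tip. The lever shows at about (375,345) and the toothed plate at about (375,390). I keep tipping.

Scaled: 0.122 m / 0.8 = 0.1525, 0.109 m / 0.8 = 0.1363.

>>> step_hand --moves '{"steps": [[0.0338,0,-0.01,0,0,0],[0.0675,0,-0.015,0,0,0],[0.1013,0,-0.015,0,0,0],[0.1363,0,-0.01,0,0,0],[0.1525,0,-0.0025,0,0,0],[0.1525,0,-0.0025,0,0,0]]}'

```text
clock: 10.0
tcp_pos: [0.497, 0.0549, 0.2277]
orientation: [-0.001, 0.783, 0.622, -0.001]
wrist_force: [0.7, 0.2, -1.4]
finger_gap: 0.022
grip_force: 79.1
```

>>> step_hand --moves '{"steps": [[-0.075,0,0,0,0,0],[-0.15,0,0,0,0,0],[-0.225,0,0,0,0,0],[-0.275,0,0,0,0,0],[-0.275,0,0,0,0,0]]}'

```text
clock: 10.62
tcp_pos: [0.4467, -0.1628, 0.2289]
orientation: [0.0, 0.785, 0.62, -0.0]
wrist_force: [-0.4, 0.7, -1.4]
finger_gap: 0.0218
grip_force: 79.1
```

Run:
```python
from h import *
p=cam('scene'); cv2.imwrite('pics/s6c.png',cv2.resize(p['image'][90:330,180:400,::-1],None,fx=2.5,fy=2.5,interpolation=2))
# put scraper back: flat at old place
print(delta((.515,-.291,.012),np.radians(-16.3)))
```

```text
(array([-0.1106,  0.0962,  0.2169]), [array([-0.0004, -0.0001,  0.0521]), array([ 2.0000e-04, -7.0000e-04, -3.0895e+00])])
```

View pics/s6c.png

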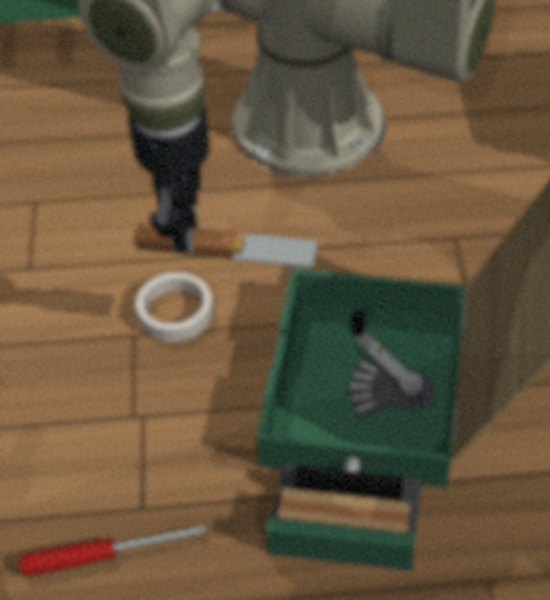

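The cover lies open at its stop. The scraper, from (140,238) to (315,250), is still level in the grip. I put it back where it was.

Scaled: 0.2175 m / 0.8 = 0.2719, 0.215 m / 0.8 = 0.2688, 0.052 rad / 3.1416 = 0.0166.

>>> step_hand --moves '{"steps": [[-0.1375,0.12,0.0625,0,0,0.0166],[-0.1375,0.12,0.125,0,0,0.0166],[-0.1375,0.12,0.1875,0,0,0.0166],[-0.1375,0.12,0.2375,0,0,0.0166],[-0.1375,0.12,0.2588,0,0,0.0166],[-0.1375,0.12,0.2688,0,0,0.0166],[-0.1375,0.12,0.2719,0,0,0.0166],[-0.1375,0.12,0.2719,0,0,0.0166]]}'

```text
clock: 11.68
tcp_pos: [0.5176, -0.2884, 0.0132]
orientation: [0.001, 0.799, 0.602, 0.0]
wrist_force: [0.0, -0.3, -0.9]
finger_gap: 0.0218
grip_force: 79.1
```

Scaled: 0.002 m / 0.8 = 0.0025.

>>> step_hand --moves '{"steps": [[0,0,0.0025,0,0,0],[0,0,0.0025,0,0,0],[0,0,0.0025,0,0,0]]}'

```text
clock: 12.05
tcp_pos: [0.5167, -0.2882, 0.0101]
orientation: [0.0, 0.799, 0.602, 0.0]
wrist_force: [-1.3, -0.5, -1.3]
finger_gap: 0.0216
grip_force: 79.1
```

>>> step_hand --moves '{"steps": [[0,0,0,0,0,0],[0,0,0,0,0,0],[0,0,0,0,0,0],[0,0,-0.0375,0,0,0],[0,0,-0.1,0,0,0],[0,0,-0.175,0,0,0],[0,0,-0.225,0,0,0],[0,0,-0.225,0,0,0]]}' --jaw 0.06

```text
clock: 13.05
tcp_pos: [0.5185, -0.2896, 0.194]
orientation: [0.004, 0.799, 0.602, 0.001]
wrist_force: [0.0, 0.9, -0.3]
finger_gap: 0.0596
grip_force: 0.0
```

Run:
```python
from h import *
P={n:cam(n) for n in('scene','top')}
Rp=rz(np.radians(-13.5)); c=np.array([.4926,.028])
for n,p in P.items():
    m=nets.outline_of('scraper',p)[0]; w=np.array([ray_z(p,u,.012)[:2] for u in np.argwhere(m['region'])[:,::-1]],np.float32); print(n,m['confidence'],cv2.minAreaRect(w))
    for l,z in (('lever',.022),('lever_knob',.056),('tooth_plate',.015)):
        for o in nets.outline_of(l,p)[:1]:
            uv=np.argwhere(o['region'])[:,::-1]; w=np.array([ray_z(p,u,z)[:2] for u in uv]); w=(w-c)@Rp
            print(n,l,o['confidence'],len(uv),w.mean(0),w.min(0),w.max(0))
save(P['top'],'top7.png')
p=P['top'];u=proj(p,[*(c+Rp@[0,.0]),.03]).astype(int);print(u)
M=np.float32([[1,0,0],[0,1,0]])
# rectify the press interior at z=.02, 3 px/mm
pts=[(-.13,.11),(.13,.11),(.13,-.11)]
src=np.float32([proj(p,[*(c+Rp@np.array(a)),.02]) for a in [(-.06,.1),(.06,.1),(.06,-.1),(-.06,-.1)]]);dst=np.float32([[0,480],[0,0],[800,0],[800,480]])
cv2.imwrite('pics/rect.png',cv2.warpPerspective(p['image'][:,:,::-1],cv2.getPerspectiveTransform(src,dst),(800,480),flags=2))
```

```text
scene 0.83 ((0.525292158126831, -0.25107452273368835), (0.19200864434242249, 0.03676082193851471), 74.33518981933594)
scene lever 0.55 177 [-0.03954394  0.01365442] [-0.10342804 -0.02604062] [0.01332631 0.06342012]
scene lever_knob 0.64 168 [-0.0257907   0.00484156] [-0.074956   -0.02524769] [0.03417497 0.0581683 ]
scene tooth_plate 0.57 474 [0.00891057 0.02365188] [-0.03150101 -0.01960689] [0.04916632 0.08227006]
top 0.81 ((0.5314158797264099, -0.24315226078033447), (0.18320254981517792, 0.0363190621137619), 75.00101470947266)
top lever 0.88 303 [-0.03229604  0.0192324 ] [-0.07333815 -0.02438993] [0.00905181 0.06536316]
top lever_knob 0.64 300 [-0.0333899  0.0199679] [-0.07768724 -0.02619531] [0.00837896 0.06402468]
top tooth_plate 0.95 662 [0.0043514  0.02292747] [-0.03616324 -0.018698  ] [0.04346619 0.08304212]
[311 248]
```

View pics/rect.png

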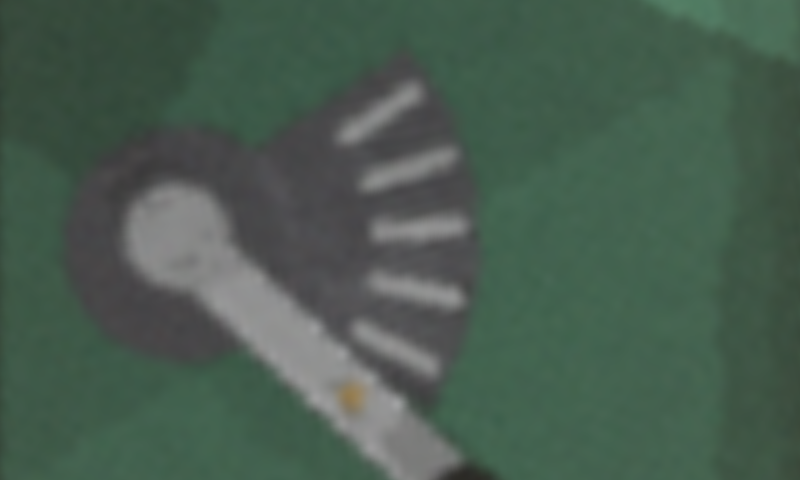

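The rectified view (4 px/mm) shows the pivot at (180,240). The five teeth sit at about (397,348), (418,290), (420,228), (410,168) and (380,114), which puts the first click at q≈0.28. I check the knob position before gripping it.

Run:
```python
from h import *
Rp=rz(np.radians(-13.5)); c=np.array([.4926,.028])
k=lambda q: c+Rp@np.array([.1*np.sin(q-.75),.055-.1*np.cos(q-.75)])
for n in ('scene','top'):
    p=cam(n); u=proj(p,[*k(0),.045]); x,y=u.round().astype(int)
    g=p['image'][y-14:y+15,x-14:x+15].max(2)<55
    yx=np.argwhere(g); m=yx.mean(0); print(n,u,len(yx),m[::-1]+[x-14,y-14],'->',ray_z(p,m[::-1]+[x-14,y-14],.042),k(0))
print(env.get_state()['joint_pos'])
print(delta((*k(0),.15),np.radians(-16.3)))
K=[k(q) for q in (0,.15,.3,.5,.65,.8,.92,.934)]
s,R=tool()
for a in K: print(a.round(4), R.inv().apply([*(a-K[0]),0]).round(4))
```

```text
scene [322.35005007 217.94024631] 265 [323.09433962 211.1245283 ] -> [0.39236663 0.03189496 0.042     ] [0.42207805 0.02624566]
top [312.35101532 275.64854924] 31 [312.35483871 275.32258065] -> [0.42309495 0.02626887 0.042     ] [0.42207805 0.02624566]
[-6.44489526e-01  3.59816962e-01  8.71910703e-03  1.22047587e+00
  6.71711955e-05  1.20627152e+00]
(array([ 0.2759, -0.1775,  0.0394]), [array([-0.0007, -0.0003,  0.0045]), array([ 5.0000e-04, -1.1000e-03, -3.1371e+00])])
[0.4221 0.0262] [0. 0. 0.]
[0.4313 0.0144] [-0.0088  0.0121 -0.    ]
[0.4421 0.0041] [-0.0158  0.0254 -0.    ]
[ 0.4588 -0.007 ] [-0.0218  0.0444 -0.    ]
[ 0.4725 -0.0129] [-0.0237  0.0593 -0.    ]
[ 0.487  -0.0168] [-0.0234  0.0743 -0.0001]
[ 0.4989 -0.0183] [-0.0216  0.0861 -0.0001]
[ 0.5003 -0.0184] [-0.0213  0.0875 -0.0001]
```

Scaled: 0.276 m / 0.8 = 0.345, 0.04 m / 0.8 = 0.05.

>>> step_hand --moves '{"steps": [[0.345,-0.2219,0.05,0,0,0],[0.345,-0.2219,0.05,0,0,0],[0.345,-0.2219,0.05,0,0,0],[0.345,-0.2219,0.05,0,0,0],[0.345,-0.2219,0.05,0,0,0],[0.345,-0.2219,0.05,0,0,0],[0.345,-0.2219,0.05,0,0,0]]}' --jaw 0.036

```text
clock: 14.52
tcp_pos: [0.4216, 0.0274, 0.1497]
orientation: [0.0, 0.798, 0.603, 0.0]
wrist_force: [0.0, 0.1, 0.2]
finger_gap: 0.0359
grip_force: 0.0
```

Run:
```python
from h import *
print(delta((.4225,.0262,.031),np.radians(-16.3)))
```

```text
(array([-0.0009,  0.0011,  0.1187]), [array([0.0001, 0.    , 0.0077]), array([-0.0000e+00,  1.0000e-04, -3.1339e+00])])
```

Scaled: 0.118 m / 0.8 = 0.1475, 0.108 m / 0.8 = 0.135.

>>> step_hand --moves '{"steps": [[-0.0013,0.0013,0.0625,0,0,0],[-0.0013,0.0013,0.1125,0,0,0],[-0.0013,0.0013,0.135,0,0,0],[-0.0013,0.0013,0.1475,0,0,0],[-0.0013,0.0013,0.1475,0,0,0]]}'

```text
clock: 15.15
tcp_pos: [0.4232, 0.0243, 0.0315]
orientation: [-0.0, 0.799, 0.601, -0.0]
wrist_force: [0.9, 0.3, 0.5]
finger_gap: 0.0362
grip_force: 0.0
```

>>> step_hand --moves '{"steps": [[0,0,0,0,0,0],[0,0,0,0,0,0],[0,0,0,0,0,0]]}' --jaw 0 --force 40

```text
clock: 15.52
tcp_pos: [0.4223, 0.025, 0.0324]
orientation: [-0.0, 0.799, 0.601, -0.0]
wrist_force: [-4.8, -0.2, 6.7]
finger_gap: 0.0166
grip_force: 39.2
```

Scaled: 0.021 m / 0.8 = 0.0263, 0.006 m / 0.8 = 0.0075.

>>> step_hand --moves '{"steps": [[-0.0059,0.0075,0,0,0,0],[-0.011,0.015,0,0,0,0],[-0.0156,0.0231,0,0,0,0],[-0.0173,0.0263,0,0,0,0],[-0.0173,0.0263,0,0,0,0]]}'

```text
clock: 16.15
tcp_pos: [0.4355, 0.007, 0.0322]
orientation: [-0.003, 0.798, 0.602, -0.002]
wrist_force: [-12.5, 3.8, 16.2]
finger_gap: 0.0166
grip_force: 40.4
```

>>> step_hand --moves '{"steps": [[-0.0025,0.0055,0,0,0,0],[-0.0063,0.0168,0,0,0,0],[-0.01,0.0293,0,0,0,0],[-0.01,0.0293,0,0,0,0]]}'

```text
clock: 16.65
tcp_pos: [0.4551, -0.0103, 0.0322]
orientation: [-0.0, 0.799, 0.601, -0.005]
wrist_force: [-15.6, -8.9, 16.7]
finger_gap: 0.0166
grip_force: 40.6
```

Create st.py:
```python
from h import *
p=cam('top'); s,R=tool(); Rp=rz(np.radians(-13.5)); c=np.array([.4926,.028])
v=Rp.T@(s['tcp_pos'][:2]-c)-[0,.055]; q=.75+np.arctan2(v[0],-v[1]); print('q tcp',q,'r',np.hypot(*v),s['wrist_force'],s['finger_gap'])
f=Rp.T@s['wrist_force'][:2]; print('tangential',f@[np.cos(q-.75),np.sin(q-.75)],'rad',f@[np.sin(q-.75),-np.cos(q-.75)])
for q2 in (.65,.8,.92):
    k=c+Rp@np.array([.1*np.sin(q2-.75),.055-.1*np.cos(q2-.75)]); print(q2,R.inv().apply([*(k-s['tcp_pos'][:2]),0]).round(4))
src=np.float32([proj(p,[*(c+Rp@np.array(a)),.02]) for a in [(-.06,.1),(.06,.1),(.06,-.1),(-.06,-.1)]]);dst=np.float32([[0,480],[0,0],[800,0],[800,480]])
cv2.imwrite('pics/rect2.png',cv2.warpPerspective(p['image'][:,:,::-1],cv2.getPerspectiveTransform(src,dst),(800,480),flags=2))
```

```bash
python3 st.py
```

```text
q tcp 0.4833045330070938 r 0.10472466957027554 [-15.78993068  -8.9947616   17.59269433] 0.01629345260132596
tangential -9.50882658856094 rad 15.485795562084345
0.65 [ 0.0023  0.0175 -0.0001]
0.8 [ 0.0026  0.0325 -0.0002]
0.92 [ 0.0045  0.0444 -0.0003]
```

View pics/rect2.png

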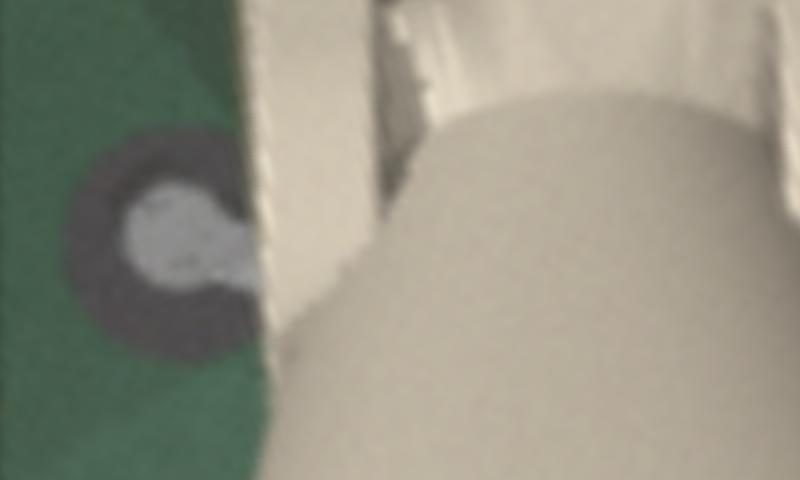

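The rows are not in the units I measure in: shifts go in shares of 0.8 m and turns go in shares of pi rad. I convert before sending: 0.0149 m / 0.8 = 0.0186, -0.005 m / 0.8 = -0.0063.

>>> step_hand --moves '{"steps": [[-0.0038,0.0075,0,0,0,0],[-0.0063,0.0186,0,0,0,0],[-0.0063,0.0186,0,0,0,0],[-0.0063,0.0186,0,0,0,0]]}'

```text
clock: 17.2
tcp_pos: [0.4691, -0.0183, 0.0322]
orientation: [-0.0, 0.799, 0.602, -0.003]
wrist_force: [-11.3, -5.3, 13.1]
finger_gap: 0.0164
grip_force: 39.9
```

```bash
python3 st.py
```

```text
q tcp 0.6364185326546848 r 0.10618264754975729 [-12.08557125  -5.62930469  11.99563335] 0.016469776564771502
tangential -9.430113670515661 rad 9.424598665962455
0.65 [ 0.0061  0.0018 -0.    ]
0.8 [ 0.0064  0.0168 -0.0001]
0.92 [ 0.0082  0.0286 -0.0002]
```

Scaled: 0.0125 m / 0.8 = 0.0156, -0.002 m / 0.8 = -0.0025.

>>> step_hand --moves '{"steps": [[-0.0025,0.0088,0,0,0,0],[-0.0025,0.0156,0,0,0,0],[-0.0025,0.0156,0,0,0,0]]}'

```text
clock: 17.62
tcp_pos: [0.4794, -0.0226, 0.0322]
orientation: [-0.002, 0.799, 0.602, -0.004]
wrist_force: [-15.5, -2.1, 16.5]
finger_gap: 0.0166
grip_force: 39.5
```

```bash
python3 st.py
```

```text
q tcp 0.739497071846297 r 0.10730205793190191 [-14.84534113  -1.9998224   16.49899946] 0.016608350513939666
tangential -13.91072217509677 rad 5.556550315431405
0.65 [ 0.0074 -0.0092  0.    ]
0.8 [ 0.0077  0.0058 -0.0001]
0.92 [ 0.0095  0.0176 -0.0002]
```

>>> step_hand --moves '{"steps": [[0,0.0063,0,0,0,0],[0.0004,0.0138,0,0,0,0],[0.0004,0.0138,0,0,0,0]]}'

```text
clock: 18.05
tcp_pos: [0.4928, -0.0262, 0.0323]
orientation: [0.0, 0.799, 0.602, -0.002]
wrist_force: [-7.7, -3.9, 5.7]
finger_gap: 0.0169
grip_force: 39.1
```

```bash
python3 st.py
```

```text
q tcp 0.8686885687267261 r 0.10835942381314942 [-8.20596107 -3.5194462   8.781666  ] 0.01660878697418096
tangential -7.739330821671378 rad 4.452758370804372
0.65 [ 0.0071 -0.0231  0.    ]
0.8 [ 0.0074 -0.0082 -0.    ]
0.92 [ 0.0092  0.0037 -0.    ]
```

The force rose to 13.9 N at q≈0.74 and fell to 7.7 N at 0.87, so the third crest is passed, as the picture of the teeth predicted. I move to mid-gap.

Scaled: 0.0055 m / 0.8 = 0.0069, 0.001 m / 0.8 = 0.0013.

>>> step_hand --moves '{"steps": [[0.0006,0.0038,0,0,0,0],[0.0013,0.0069,0,0,0,0],[0.0013,0.0069,0,0,0,0],[0.0013,0.0069,0,0,0,0],[0.0013,0.0069,0,0,0,0],[0.0013,0.0069,0,0,0,0]]}'

```text
clock: 18.85
tcp_pos: [0.4967, -0.0269, 0.0322]
orientation: [-0.001, 0.799, 0.602, -0.003]
wrist_force: [-11.2, -5.1, 12.3]
finger_gap: 0.0164
grip_force: 38.9
```

```bash
python3 st.py
```

Run:
```python
from h import *
p=cam('scene'); cv2.imwrite('pics/s8c.png',cv2.resize(p['image'][90:330,180:400,::-1],None,fx=2.5,fy=2.5,interpolation=2))
```

```text
q tcp 0.9041636934737385 r 0.10868904836919442 [-11.8606778   -4.24339321  10.9191513 ] 0.01649061106376241
tangential -11.476084816542942 rad 5.194375900260586
0.65 [ 0.0067 -0.027   0.0001]
0.8 [ 0.007 -0.012  0.   ]
0.92 [ 0.0088 -0.0002 -0.    ]
```

View pics/s8c.png

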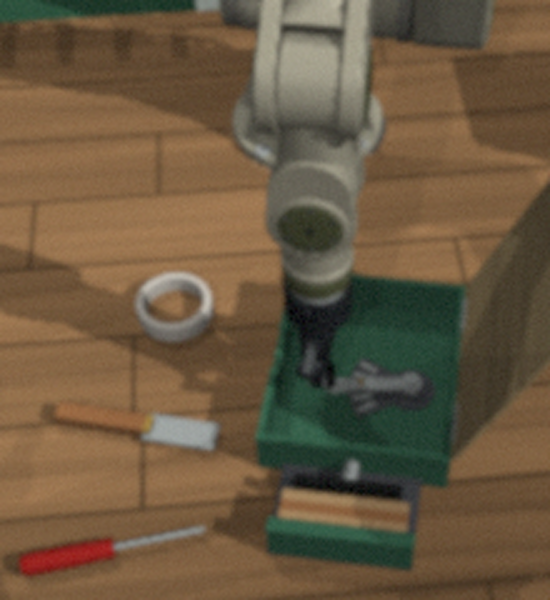

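Run:
```python
from h import *
p=cam('scene'); Rp=rz(np.radians(-13.5)); c=np.array([.4926,.028])
src=np.float32([proj(p,[*(c+Rp@np.array(a)),.022]) for a in [(-.06,.1),(.06,.1),(.06,-.1),(-.06,-.1)]]);dst=np.float32([[0,480],[0,0],[800,0],[800,480]])
cv2.imwrite('pics/rect3.png',cv2.warpPerspective(p['image'][:,:,::-1],cv2.getPerspectiveTransform(src,dst),(800,480),flags=2))
```

```text
(no output)
```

View pics/rect3.png

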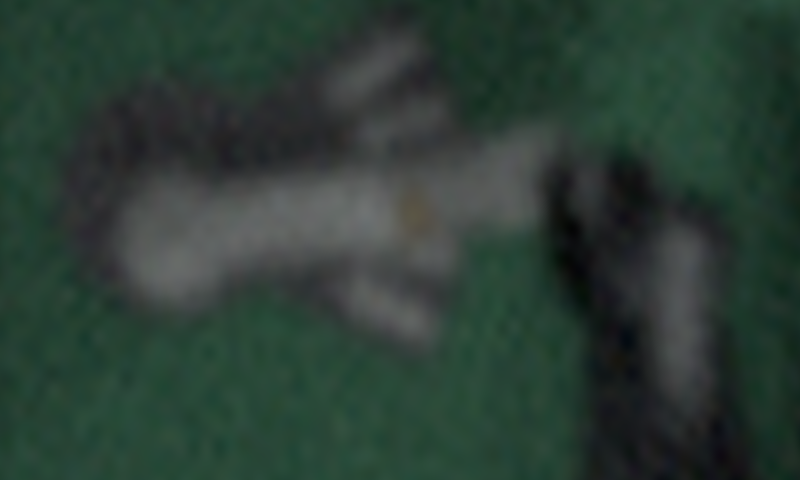

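The rectified scene view shows the lever running from (170,240) to (520,180), so q≈0.9. That lies between the third and fourth teeth and agrees with the TCP estimate. I hand in.

```bash
python3 -c "
from workcell import env
print(env.hand_in())"
```

```text
the job is handed in; nothing more can be done
None
```

I've handed in the job, though the hand-in gave no verdict: the cover stands open, the scraper lies flat on the bench where it started, and the gripper holds the lever about midway between the third and fourth click.

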